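# Lock the bayonet cap onto the spring-loaded test cell

### The arm

A 7-joint arm with a two-finger parallel gripper is mounted at the origin on a cart in front of the work surface, level with it; the furniture and walls round the work are solid. World frame = base frame: x ahead of the robot, y to its left, z up, the work surface at z = 0. Lengths are in m, angles in rad, forces in N, time in s.
With the tool pointing down it reaches from about 0.425 to 0.875 m from the base axis. Payload 9.9 kg.
Tool frame: the origin (TCP) lies at the very end of the fingers, on their centre line; the grasp point (between the pads) lies 19 mm behind it; z points along the fingers, y is the direction in which the jaws open and shut (so a half turn about z gives the same grasp; the last joint's range is limited). The gripper opens to 85 mm and grips with 20 to 120 N. Pads are 22 mm wide; open, the fingers measure 114 mm over their backs; the gripper's body (76 mm by 85 mm) begins 54 mm behind the grasp point. The pads swing forward as they close: fully open they stand 13 mm farther back than shut.
Start: joints at [-1.207, 0.576, 0.025, 1.437, -0.015, 1.129, -0.057], TCP at [0.292, 0.608, 0.231] pointing down, gripper open.
Joint ranges: [-2.76, 2.76], [-0.34, 2.15], [-1.52, 1.57], [0.19, 2.46], [-1.09, 4.23], [0.17, 1.99], [-2.82, 2.82]. Speed limits (rad/s): [2.22, 2.22, 3.01, 3.01, 3.14, 3.14, 3.14].

### API

Orientations are given as a rotation vector (axis times angle).
In Python, from cell import sensors, optics, job gives the robot as it stands.
- The arm moves only by the tool step_arm, never from a script. Its argument "commands" is a list of rows, each a list of 7 numbers: the turn, a rotation vector about the tool's x, y, z in units of 6 degrees (1.0 is 6 degrees), then the shift along the tool's x, y, z in units of 25 mm (1.0 is 25 mm), then the finger opening in mm, from 0 to 85.4. In form: [[ax, ay, az, tx, ty, tz, gripper], ...]. A call has exactly 10 rows; each row shifts and turns the commanded pose from where the row before left it, along the tool's axes as they then stand; what a row does not reach is not made up. A row lasts 1/12 s, in which the tool goes at most 41.7 mm and 7.16 degrees, less where a joint would pass 70% of its speed; a pose out of reach is approached as far as the arm can. A call is refused whole if a number of a shift passes 1 or a number of a turn 1, either way. A call with a gripper value outside its range is refused whole. The fingers move at their own pace and stop on an object; the grip force is fixed at half the most. Time passes only in rows, so rows that do not move let the fingers close, or fill a call up. It gives the time, the measured TCP pose, the force and the opening at its end, in the units of the state.
- sensors.get_obs(): the state, without advancing time (a new reading comes with each control period).
- optics.camera(name): name is "side" or "top"; returns a dict with "color" (384x512x3 uint8, red, green, blue), "fx", "fy", "cx", "cy" (pixels), "k1" (the pictures are not rectified: a ray, as slopes to the right and down, at radius r is drawn at 1 + k1 r^2 times it, then the intrinsics apply), "extrinsics" (4x4, takes a point from world to camera coordinates). Camera axes: x right, y up, looking along -z (the intrinsics and any distortion apply to the point x, -y, -z); pixel columns grow to the right and rows downward; lengths in m; the calibration is good to about 2 mm. A picture is of the moment at which its call begins. There is no depth.
- job.job_done(): hands the job in, once; it reports no verdict.
The state is a dict: "time_s": time; "qpos": joint angles; "dq": joint speeds; "joint_torque": joint torques, N m; "ee_pos": TCP position; "orientation": TCP orientation; "wrist_force": force on the tool from outside, world axes, zero at the start; "wrist_torque": the same for the moment, N m; "gripper_width": finger opening in m.
Only numpy, scipy, OpenCV 4.12 (cv2) and the standard library are available. Lean on these libraries where they do the work, as an engineer would, in place of code of your own. Each camera call takes 0.05 s, during which the arm holds its last target.

### The job

Close the test cell: fit its bayonet cap, feeling for the slots with the two lugs, push it in gently against the spring without forcing it, and twist it about an eighth of a turn clockwise (seen from above) so that it springs up a little into its locked position and stays held down in the cell when you let go. Leave the other loose things on the bench where they are.

Things in the scene. Friction and masses are not known exactly. Their poses are not given: they have to be found in the camera images.
- cap: Bayonet cap, bare metal with grey bar grip, about 130 g, 68 mm tall, stands upright on its nose. Origin: centre of the nose's underside, z up its axis. From below: round nose 41 mm in diameter (lowest 5 mm tapered to 33 mm), two lugs, flange disc 49 mm in diameter from 30.5 to 37 mm, bar grip from 37 to 68 mm. Same after half a turn.
- cap_grip (a point): On the cap's axis in the bar grip, 52 mm above the cap's origin. The bar is 44 mm long along the cap's x axis, in line with the lugs, and 13 mm thick along y: take it from above across y.
- cap_lugs (a point): On the cap's axis at the lugs' underside, 14 mm above the cap's origin. Two lugs lie opposite each other along the cap's +x and -x, each 8 mm wide, 6 mm high (14 to 20 mm), standing out to 27 mm from the axis.
- cell: Test cell, fixed to the bench: square aluminium foot 100 x 100 x 10 mm, round steel bayonet ring 72 mm in diameter on it, 58 mm tall; a brass stub marks the foot's +x side. Origin: centre of the underside, on the ring's axis. The ring is clamped at a chance angle that this pose does not show: its two slots lie on a line within 0.5 rad either side of the cell's x axis.
- cell_rim (a point): Centre of the bore at the ring's flat top, 58 mm above the cell's origin. Bore 44 mm in diameter; two slots opposite each other, about 12 mm wide, reach out to 29.5 mm from the axis. A lug drops through within about 0.06 rad of a slot's middle: find it by feel or by eye. On the rim the lugs hold the cap's origin 44 mm above the cell's; the cap is not to be forced there.
- cell_follower (a point): On the axis at the top of the spring follower when free, 42 mm above the cell's origin. Pushed down by the nose it resists with 4 N at first, 10 N at its stop 14 mm lower. When the cap's origin is less than 30 mm above the cell's (at least 28 mm), the lugs are under the 8 mm thick ledge and it turns clockwise seen from above; the other way is blocked.
- cell_lock (a point): Where the cap's origin rests when locked, on the axis 33.5 mm above the cell's origin (flange about 6 mm above the rim). From 0.65 rad clockwise of the slots' middle on there is a pocket 3.5 mm high above the lugs, into which the spring lifts them when let up; at 1.0 rad they meet a hard wall: do not force them on it. Not twisted, the cap is pushed back to 42 mm.
- weight: Bystander: grey metal check weight, 30 mm in diameter, 48 mm tall, standing; origin at the centre of its underside.
- tape_roll: Bystander: roll of beige masking tape, 96 mm in diameter, 25 mm tall, lying flat; origin at the centre of its underside.
- gauge: Bystander: round grey dial gauge with a stem, 107 x 60 x 22 mm, lying flat; origin at the centre of its underside.
- driver_blue: Bystander: screwdriver with a blue handle, 176 mm long along its y axis, 25 mm thick, lying; origin at the centre of its underside.
There are look-alikes about, which are no part of the job. What is shaped like the cap but blue or orange is not meant.

How it is judged:
By the outcome, as a careful person would: the job done as asked, in the order asked, and still so for the second after the job is handed in, with the robot touching nothing.
It also fails if it takes over 72 s, if anything falls off the work surface, if the arm or the gripper's body presses on something with over 40 N, if the wrist force passes 120 N, or if a joint passes its speed limit or range.

## Working session

There is one attempt and no reset: what is moved stays moved. The work goes in short steps, Python scripts to look and compute and a tool call to move; the robot and the scene stay as the last step left them, time stands still between calls to the robot, and variables do not carry over. Pictures are saved under pics/ and viewed, and the job is handed in when it is done.

Besides the shell and the picture viewer there is one more tool, called after "Emit:" by a JSON object that holds its "api" and its "payload", one argument or row to a line. step_arm: Moves the arm, as the interface text tells. Its arguments: {"type":"object","properties":{"commands":{"type":"array"}},"required":["commands"]}

```bash
mkdir -p pics; ls
python3 - <<'E'
from cell import sensors, optics
import cv2
o=sensors.get_obs(); print({k:o[k] for k in o})
for n in("side","top"):
    c=optics.camera(n); cv2.imwrite(f"pics/{n}0.png",c["color"][:,:,::-1])
    print(n,c["fx"],c["fy"],c["cx"],c["cy"],c["k1"]); print(c["extrinsics"])
E
```

```text
pics
{'time_s': 0.0, 'qpos': array([-1.20678261,  0.57652903,  0.02481401,  1.43791164, -0.01501492,
        1.1290081 , -0.05654061]), 'dq': array([-9.07947255e-04, -1.37883613e-03,  1.41916003e-03, -1.59147551e-04,
        2.00132228e-03,  5.10877802e-04,  9.92596100e-05]), 'joint_torque': array([ 1.20674304e-03, -7.65762734e+01,  2.25096926e+00, -2.85950911e+01,
        1.54235592e-02,  1.28888272e-02,  2.38573278e-05]), 'ee_pos': array([0.29204838, 0.6080404 , 0.23044277]), 'orientation': array([-6.97472272e-01, -3.06286658e+00,  2.57969702e-03]), 'wrist_force': array([0.11367747, 0.8722587 , 0.50939346]), 'wrist_torque': array([ 0.03715444, -0.00943381, -0.01580579]), 'gripper_width': 0.08548596469368999}
side 394.8720343851496 394.8720343851496 258.12648317087877 185.53659874619848 0.036390357567097076
[[ 0.94918609 -0.31446456  0.01256189 -0.49100461]
 [ 0.17285459  0.55427206  0.81418903 -0.09410254]
 [-0.2629963  -0.77064552  0.58046397 -1.35521198]
 [ 0.          0.          0.          1.        ]]
top 481.3715188565426 481.3715188565426 253.63354948774455 190.8809334892893 -0.0794193781941388
[[-2.14052917e-02 -9.99770222e-01 -1.14724572e-03 -7.99566319e-02]
 [ 9.81037982e-01 -2.12252980e-02  1.92649852e-01 -5.11396161e-01]
 [-1.92629936e-01  2.99823466e-03  9.81266895e-01 -1.55038037e+00]
 [ 0.00000000e+00  0.00000000e+00  0.00000000e+00  1.00000000e+00]]
```

View pics/side0.png

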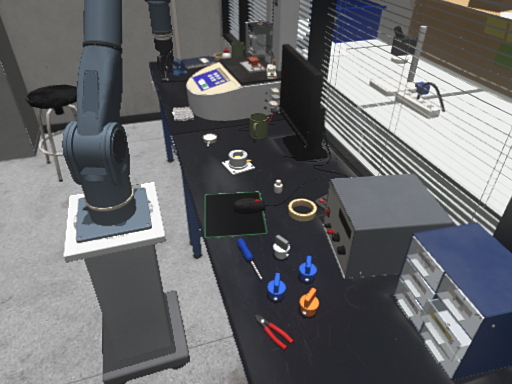

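View pics/top0.png

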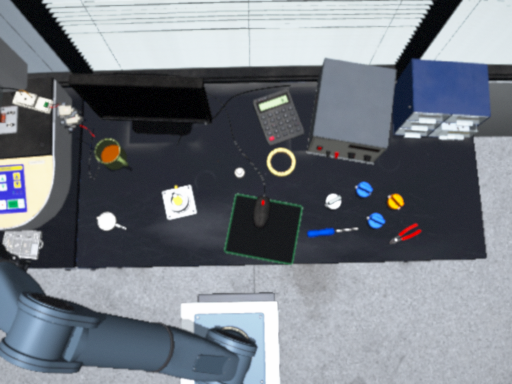

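The side view shows the bare-metal cap at about (282,248) and the cell at (238,161). In the top view the cap is at (333,202) and the cell at (179,202). I'll zoom in on both.

```bash
cat > h.py <<'E'
import numpy as np, cv2
from cell import sensors, optics
def ray(c,u,v):
    K=np.array([[c["fx"],0,c["cx"]],[0,c["fy"],c["cy"]],[0,0,1]])
    p=cv2.undistortPoints(np.array([[[u,v]]],float),K,np.array([c["k1"],0,0,0.]))[0,0]
    E=np.asarray(c["extrinsics"]); d=E[:3,:3].T@np.array([p[0],-p[1],-1.]); o=-E[:3,:3].T@E[:3,3]
    return o,d
def onz(c,u,v,z):
    o,d=ray(c,u,v); return o+d*(z-o[2])/d[2]
def proj(c,P):
    E=np.asarray(c["extrinsics"]); q=E[:3,:3]@np.asarray(P)+E[:3,3]
    x,y=q[0]/-q[2],-q[1]/-q[2]; s=1+c["k1"]*(x*x+y*y)
    return c["cx"]+c["fx"]*x*s, c["cy"]+c["fy"]*y*s
def crop(c,u,v,r,k,name):
    im=c["color"][max(0,v-r):v+r,max(0,u-r):u+r,::-1]
    return cv2.resize(im,None,fx=k,fy=k,interpolation=cv2.INTER_CUBIC)
E
python3 - <<'E'
from h import *
s=optics.camera("side"); t=optics.camera("top")
a=np.hstack([crop(t,333,202,20,10,0),crop(t,179,202,20,10,0)])
cv2.imwrite("pics/z1.png",a)
a=np.hstack([crop(s,282,248,20,10,0),crop(s,238,161,20,10,0)])
cv2.imwrite("pics/z2.png",a)
E
```

```text
(no output)
```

View pics/z1.png

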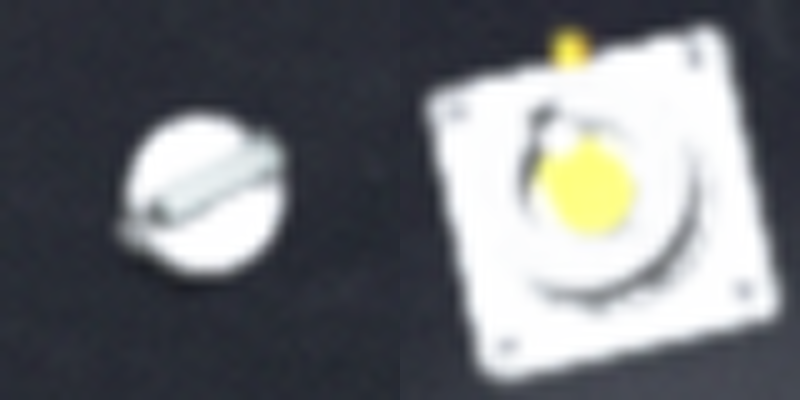

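View pics/z2.png

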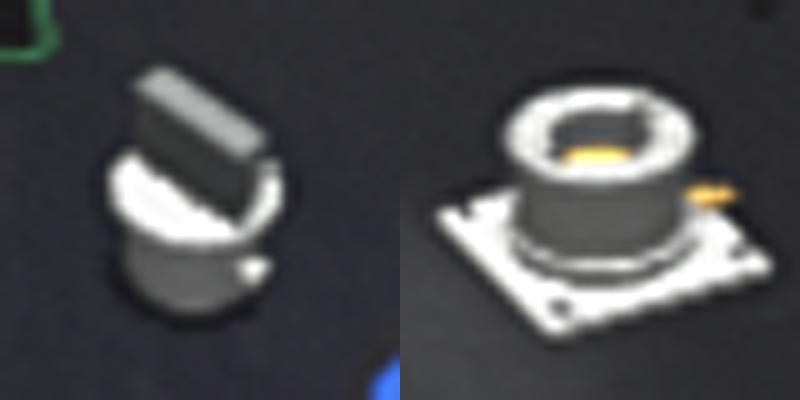

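```bash
cat > m.py <<'E'
from h import *
s=optics.camera("side"); t=optics.camera("top")
f=lambda u0,v0,X,Y:(u0+(X+.5)/10-.5, v0+(Y+.5)/10-.5)
print("cam top",ray(t,1,1)[0],"side",ray(s,1,1)[0])
# foot via mask in top
g=t["color"].max(2); m=np.zeros_like(g); m[182:222,159:199]=(g[182:222,159:199]>110)
hsv=cv2.cvtColor(t["color"],cv2.COLOR_RGB2HSV); 
cn,_=cv2.findContours(m,cv2.RETR_EXTERNAL,cv2.CHAIN_APPROX_NONE); c0=max(cn,key=cv2.contourArea)
print("foot rect",cv2.minAreaRect(c0))
C=[onz(t,*f(159,182,X,Y),.01) for X,Y in((30,98),(315,25),(380,310),(90,380))]
C=np.array(C); print("corners top",C.round(4),"\nmean",C.mean(0), [np.linalg.norm(C[i]-C[i-1]).round(4) for i in range(4)])
e=(C[0]+C[1]-C[2]-C[3])/2; print("yaw top",np.arctan2(e[1],e[0]), "check",(lambda d:np.arctan2(-d[0],d[1]))(C[0]+C[3]-C[1]-C[2]))
C2=np.array([onz(s,*f(218,141,X,Y),.01) for X,Y in((40,210),(155,330),(370,265),(0,0))][:3]); print("side corners",C2.round(4), "mid",(C2[0]+C2[2])/2)
print("stub top",onz(t,*f(159,182,170,45),.015),"stub side",onz(s,*f(218,141,310,195),.02))
# rim in side: outer ellipse X 105..295, Y 85..185
print("rim side ctr",onz(s,*f(218,141,199,134),.058))
L=onz(s,*f(218,141,103,137),.058);R=onz(s,*f(218,141,297,137),.058);print("rim diam",np.linalg.norm(L-R))
print("slot side",onz(s,*f(218,141,238,102),.058))
print("slot top",onz(t,*f(159,182,138,110),.058), "foll",onz(t,*f(159,182,190,185),.042))
# cap
print("cap flange top",onz(t,*f(313,182,206,193),.037),"bar ends top z.068",onz(t,*f(313,182,163,210),.068),onz(t,*f(313,182,275,152),.068))
print("lug",onz(t,*f(313,182,130,232),.02))
for X,Y in((165,66),(137,84),(268,134),(243,157)): print("bar corner side",onz(s,*f(262,228,X,Y),.068))
print("flange side L R",onz(s,*f(262,228,108,192),.037),onz(s,*f(262,228,283,192),.037))
E
python3 m.py
```

```text
cam top [ 0.20133789 -0.08614439  1.61976559] side [ 0.12590507 -1.14663319  0.86943693]
foot rect ((178.63462829589844, 201.17308044433594), (33.14362716674805, 31.378582000732422), 78.69007110595703)
corners top [[0.5225 0.2236 0.01  ]
 [0.5459 0.126  0.01  ]
 [0.4468 0.1036 0.01  ]
 [0.4249 0.2018 0.01  ]] 
mean [0.48504538 0.16377334 0.01      ] [np.float64(0.1), np.float64(0.1004), np.float64(0.1015), np.float64(0.1006)]
yaw top 0.2212482714080869 check 0.22701887462422646
side corners [[0.4256 0.1993 0.01  ]
 [0.4471 0.1002 0.01  ]
 [0.5418 0.1199 0.01  ]] mid [0.48371121 0.15959532 0.01      ]
stub top [0.53892159 0.17494671 0.015     ] stub side [0.52975364 0.16241671 0.02      ]
rim side ctr [0.48307419 0.16079506 0.058     ]
rim diam 0.07704714105811808
slot side [0.50494919 0.18024903 0.058     ]
slot top [0.50811501 0.17837561 0.058     ] foll [0.48539717 0.16338918 0.042     ]
cap flange top [ 0.4723302  -0.35609075  0.037     ] bar ends top z.068 [ 0.46168878 -0.33636739  0.068     ] [ 0.48017618 -0.3742868   0.068     ]
lug [ 0.46246874 -0.33255454  0.02      ]
bar corner side [ 0.46721056 -0.33742554  0.068     ]
bar corner side [ 0.456509   -0.34226395  0.068     ]
bar corner side [ 0.48562788 -0.37381075  0.068     ]
bar corner side [ 0.47510403 -0.380553    0.068     ]
flange side L R [ 0.44466086 -0.35266167  0.037     ] [ 0.49449883 -0.36841313  0.037     ]
```

The two views agree. The cell is centred near (0.484, 0.162) with yaw about 0.22, and the slot direction is about 0.63 (top 0.60, side 0.71). The cap is at (0.471, -0.3575) with its bar at -1.115 rad. Next I'll write a planner that turns a target pose into constant rows.

```bash
cat > p.py <<'E'
import sys, numpy as np
from scipy.spatial.transform import Rotation as R
from cell import sensors
def Rd(yaw): # tool down, y axis at yaw
    y=np.array([np.cos(yaw),np.sin(yaw),0]); z=np.array([0,0,-1.]); return R.from_matrix(np.c_[np.cross(y,z),y,z])
def state():
    o=sensors.get_obs(); r=R.from_rotvec(o["orientation"]); m=r.as_matrix(); return o,r,np.arctan2(m[1,1],m[0,1])
def plan(p1,yaw,n,p0=None,y0=None):
    o,r,_=state(); p0=o["ee_pos"] if p0 is None else np.array(p0)
    if y0 is not None: r=Rd(y0)
    w=(r.inv()*Rd(yaw)).as_rotvec()/n
    S=sum(R.from_rotvec(k*w).as_matrix() for k in range(n))
    t=np.linalg.solve(r.as_matrix()@S,np.array(p1)-p0)
    return np.r_[w/np.radians(6),t/.025].round(3)
def show():
    o,r,y=state(); z=r.as_matrix()[:,2]
    print("t%.2f"%o["time_s"],"p",o["ee_pos"].round(4),"yaw %.4f"%y,"z",z.round(3),"F",o["wrist_force"].round(1),"M",o["wrist_torque"].round(2),"w%.4f"%o["gripper_width"],"q7 %.2f"%o["qpos"][6])
E
python3 - <<'E'
from p import *
show()
print(plan([.56,.15,.23],.80,20)); print(plan([.56,.15,.23],.80,25))
print(plan([.471,-.3575,.15],.456,20,[.56,.15,.23],.80))
E
```

```text
t0.30 p [0.2922 0.6083 0.231 ] yaw 1.1230 z [-0.    -0.001 -1.   ] F [-0.2  0.5  0.1] M [-0.07  0.03 -0.  ] w0.0854 q7 -0.06
[-0.     0.     0.154 -0.964 -0.455  0.002]
[-0.     0.     0.123 -0.772 -0.363  0.002]
[ 0.     0.     0.164 -0.714 -0.75   0.16 ]
```

Emit:
{"api": "step_arm", "payload": {
  "commands": [
    [0,0,0.154,-0.96,-0.455,0,85],
    [0,0,0.154,-0.96,-0.455,0,85],
    [0,0,0.154,-0.96,-0.455,0,85],
    [0,0,0.154,-0.96,-0.455,0,85],
    [0,0,0.154,-0.96,-0.455,0,85],
    [0,0,0.154,-0.96,-0.455,0,85],
    [0,0,0.154,-0.96,-0.455,0,85],
    [0,0,0.154,-0.96,-0.455,0,85],
    [0,0,0.154,-0.96,-0.455,0,85],
    [0,0,0.154,-0.96,-0.455,0,85]
  ]
}}

```text
time_s: 1.13
ee_pos: [0.4444, 0.3895, 0.2313]
orientation: [0.943, 2.997, 0.0]
wrist_force: [0.6, 0.6, -0.7]
gripper_width: 0.0848
```

Emit:
{"api": "step_arm", "payload": {
  "commands": [
    [0,0,0.154,-0.96,-0.455,0,60],
    [0,0,0.154,-0.96,-0.455,0,60],
    [0,0,0.154,-0.96,-0.455,0,60],
    [0,0,0.154,-0.96,-0.455,0,60],
    [0,0,0.154,-0.96,-0.455,0,60],
    [0,0,0.154,-0.96,-0.455,0,60],
    [0,0,0.154,-0.96,-0.455,0,60],
    [0,0,0.154,-0.96,-0.455,0,60],
    [0,0,0.154,-0.96,-0.455,0,60],
    [0,0,0.154,-0.96,-0.455,0,60]
  ]
}}

```text
time_s: 1.97
ee_pos: [0.5588, 0.1502, 0.2314]
orientation: [1.181, 2.911, 0.0]
wrist_force: [0.8, -0.4, -0.2]
gripper_width: 0.06
```

Run:
```python
from p import *
show()
for n in(20,25): print(plan([.471,-.3575,.13],.456,n))
```

```text
t1.97 p [0.5588 0.1502 0.2314] yaw 0.7997 z [ 0.  0. -1.] F [ 0.8 -0.4 -0.2] M [ 0.03 -0.09  0.01] w0.0600 q7 0.54
[ 0.     0.     0.164 -0.716 -0.748  0.203]
[ 0.     0.     0.131 -0.574 -0.598  0.162]
```

Emit:
{"api": "step_arm", "payload": {
  "commands": [
    [0,0,0.164,-0.716,-0.748,0.2,50],
    [0,0,0.164,-0.716,-0.748,0.2,50],
    [0,0,0.164,-0.716,-0.748,0.2,50],
    [0,0,0.164,-0.716,-0.748,0.2,50],
    [0,0,0.164,-0.716,-0.748,0.2,50],
    [0,0,0.164,-0.716,-0.748,0.2,50],
    [0,0,0.164,-0.716,-0.748,0.2,50],
    [0,0,0.164,-0.716,-0.748,0.2,50],
    [0,0,0.164,-0.716,-0.748,0.2,50],
    [0,0,0.164,-0.716,-0.748,0.2,50]
  ]
}}

```text
time_s: 2.8
ee_pos: [0.5365, -0.1075, 0.1812]
orientation: [1.427, 2.799, 0.0]
wrist_force: [-0.4, 0.3, -0.1]
gripper_width: 0.0501
```

Emit:
{"api": "step_arm", "payload": {
  "commands": [
    [0,0,0.164,-0.716,-0.748,0.2,50],
    [0,0,0.164,-0.716,-0.748,0.2,50],
    [0,0,0.164,-0.716,-0.748,0.2,50],
    [0,0,0.164,-0.716,-0.748,0.2,50],
    [0,0,0.164,-0.716,-0.748,0.2,50],
    [0,0,0.164,-0.716,-0.748,0.2,50],
    [0,0,0.164,-0.716,-0.748,0.2,50],
    [0,0,0.164,-0.716,-0.748,0.2,50],
    [0,0,0.164,-0.716,-0.748,0.2,50],
    [0,0,0.164,-0.716,-0.748,0.2,50]
  ]
}}

```text
time_s: 3.63
ee_pos: [0.4709, -0.3576, 0.1311]
orientation: [1.661, 2.666, 0.0]
wrist_force: [-0.2, -0.2, 0.3]
gripper_width: 0.0501
```

Run:
```python
from p import *
from h import *
show()
print(plan([.471,-.3575,.042],.456,10))
s=optics.camera("side"); cv2.imwrite("pics/s2.png",crop(s,280,240,40,10,0)[:600])
```

```text
t3.63 p [ 0.4709 -0.3576  0.1311] yaw 0.4563 z [ 0. -0. -1.] F [-0.2 -0.2  0.3] M [0.01 0.04 0.04] w0.0501 q7 1.21
[0.    0.    0.    0.    0.001 0.356]
```

View pics/s2.png

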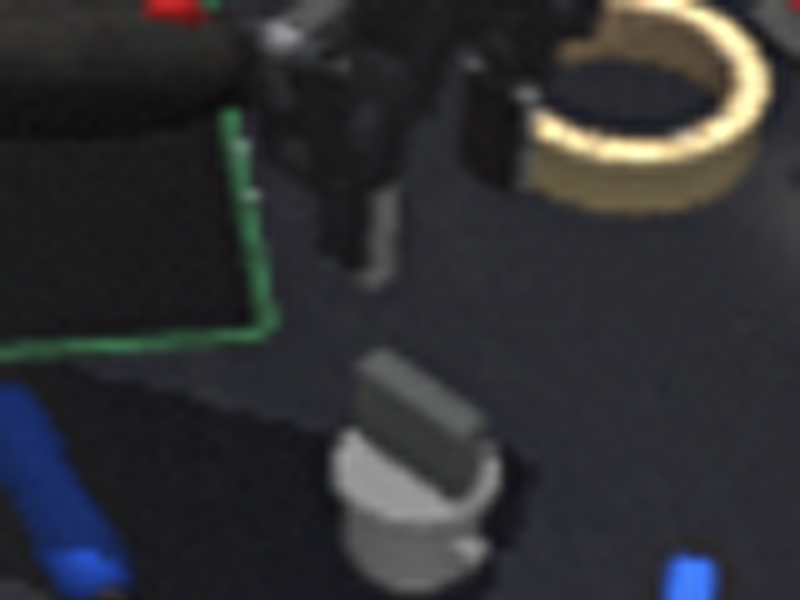

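The open fingers, at (360,250) and (500,130), straddle the bar at (420,420) evenly. Descending and closing.

Emit:
{"api": "step_arm", "payload": {
  "commands": [
    [0,0,0,0,0,0.36,50],
    [0,0,0,0,0,0.36,50],
    [0,0,0,0,0,0.36,50],
    [0,0,0,0,0,0.36,50],
    [0,0,0,0,0,0.36,50],
    [0,0,0,0,0,0.36,50],
    [0,0,0,0,0,0.36,50],
    [0,0,0,0,0,0.36,50],
    [0,0,0,0,0,0.36,50],
    [0,0,0,0,0,0.28,50]
  ]
}}

```text
time_s: 4.52
ee_pos: [0.4711, -0.3562, 0.0422]
orientation: [-1.66, -2.666, 0.0]
wrist_force: [1.1, 0.4, -0.3]
gripper_width: 0.0497
```

Emit:
{"api": "step_arm", "payload": {
  "commands": [
    [0,0,0,0,0,0,35],
    [0,0,0,0,0,0,25],
    [0,0,0,0,0,0,18],
    [0,0,0,0,0,0,8],
    [0,0,0,0,0,0,5],
    [0,0,0,0,0,0,5],
    [0,0,0,0,0,0,5],
    [0,0,0,0,0,0,5],
    [0,0,0,0,0,0,5],
    [0,0,0,0,0,0,5]
  ]
}}

```text
time_s: 5.35
ee_pos: [0.4713, -0.3564, 0.0434]
orientation: [1.66, 2.667, 0.0]
wrist_force: [0.1, 0.2, 0.7]
gripper_width: 0.0118
```

Run:
```python
from p import *
from h import *
show()
s=optics.camera("side"); cv2.imwrite("pics/s3.png",crop(s,280,240,30,10,0)[:600])
```

```text
t5.35 p [ 0.4713 -0.3564  0.0434] yaw 0.4571 z [ 0. -0. -1.] F [0.1 0.2 0.7] M [0.04 0.07 0.03] w0.0118 q7 1.24
```

View pics/s3.png

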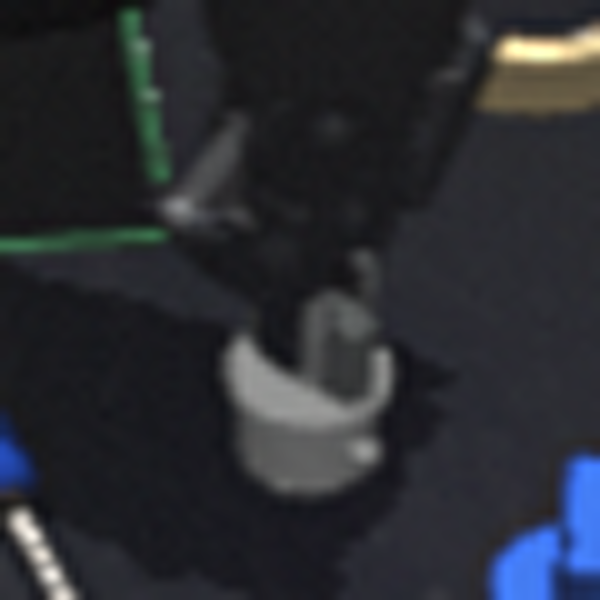

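Gripped at 11.8 mm, with the TCP 43.4 mm above the cap's origin. Lifting and carrying.

Emit:
{"api": "step_arm", "payload": {
  "commands": [
    [0,0,0,0,0,-0.2,5],
    [0,0,0,0,0,-0.5,5],
    [0,0,0,0,0,-0.6,5],
    [0,0,0,0,0,-0.6,5],
    [0,0,0,0,0,-0.6,5],
    [0,0,0,0,0,-0.6,5],
    [0,0,0,0,0,-0.6,5],
    [0,0,0,0,0,-0.6,5],
    [0,0,0,0,0,-0.6,5],
    [0,0,0,0,0,-0.2,5]
  ]
}}

```text
time_s: 6.23
ee_pos: [0.4718, -0.357, 0.1731]
orientation: [1.659, 2.664, -0.0]
wrist_force: [0.7, -0.8, -0.8]
gripper_width: 0.0116
```

Run:
```python
from p import *
from h import *
show()
s=optics.camera("side"); t=optics.camera("top");cv2.imwrite("pics/s4.png",np.hstack([crop(s,280,220,30,10,0)[:,100:500],crop(t,333,202,20,10,0)]))
print(plan([.475,-.16,.17],.457,10)); print(plan([.484,.162,.17],2.20,20,[.475,-.16,.17],.457))
```

```text
t6.23 p [ 0.4718 -0.357   0.1731] yaw 0.4568 z [ 0.002 -0.002 -1.   ] F [ 0.7 -0.8 -0.8] M [ 0.   -0.01  0.03] w0.0116 q7 1.19Traceback (most recent call last):
  File "<stdin>", line 4, in <module>
    return _nx.concatenate(arrs, 1, dtype=dtype, casting=casting)
           ~~~~~~~~~~~~~~~^^^^^^^^^^^^^^^^^^^^^^^^^^^^^^^^^^^^^^^
ValueError: all the input array dimensions except for the concatenation axis must match exactly, but along dimension 0, the array at index 0 has size 600 and the array at index 1 has size 400
```

Run:
```python
from p import *
from h import *
show()
s=optics.camera("side"); cv2.imwrite("pics/s4.png",crop(s,280,215,30,10,0))
print(plan([.475,-.16,.17],.457,10)); print(plan([.484,.162,.17],2.20,20,[.475,-.16,.17],.457))
```

```text
t6.33 p [ 0.4716 -0.3567  0.1717] yaw 0.4569 z [ 0.002 -0.001 -1.   ] F [-0.3 -0.  -1.6] M [ 0.01  0.05 -0.02] w0.0115 q7 1.20
[0.    0.    0.    0.698 0.36  0.003]
[ 0.     0.    -0.832  0.187  0.709 -0.   ]
```

View pics/s4.png

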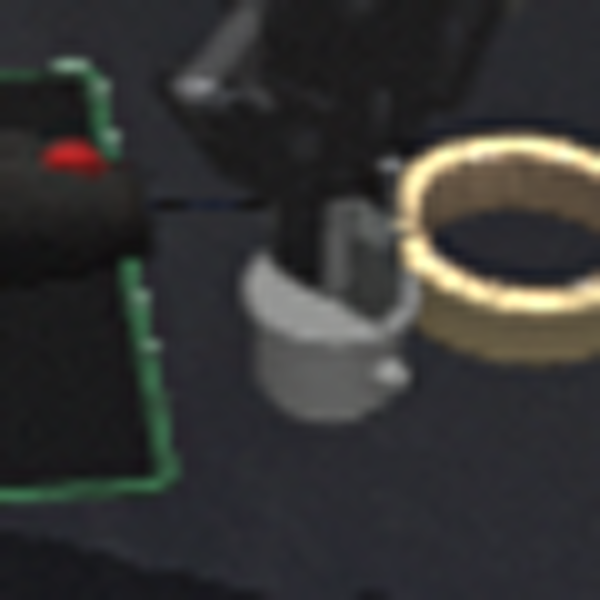

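The cap is lifted and held upright, its flange centred near (331,290) in the crop with a lug visible at (393,373). Moving on while I check the offset.

Emit:
{"api": "step_arm", "payload": {
  "commands": [
    [0,0,0,0.7,0.36,0,5],
    [0,0,0,0.7,0.36,0,5],
    [0,0,0,0.7,0.36,0,5],
    [0,0,0,0.7,0.36,0,5],
    [0,0,0,0.7,0.36,0,5],
    [0,0,0,0.7,0.36,0,5],
    [0,0,0,0.7,0.36,0,5],
    [0,0,0,0.7,0.36,0,5],
    [0,0,0,0.7,0.36,0,5],
    [0,0,0,0.7,0.36,0,5]
  ]
}}

```text
time_s: 7.22
ee_pos: [0.474, -0.1585, 0.1697]
orientation: [-1.66, -2.665, 0.001]
wrist_force: [0.4, 0.9, -1.7]
gripper_width: 0.0119
```

Emit:
{"api": "step_arm", "payload": {
  "commands": [
    [0,0,-0.83,0.19,0.71,0,5],
    [0,0,-0.83,0.19,0.71,0,5],
    [0,0,-0.83,0.19,0.71,0,5],
    [0,0,-0.83,0.19,0.71,0,5],
    [0,0,-0.83,0.19,0.71,0,5],
    [0,0,-0.83,0.19,0.71,0,5],
    [0,0,-0.83,0.19,0.71,0,5],
    [0,0,-0.83,0.19,0.71,0,5],
    [0,0,-0.83,0.19,0.71,0,5],
    [0,0,-0.83,0.19,0.71,0,5]
  ]
}}

```text
time_s: 8.05
ee_pos: [0.5537, 0.0007, 0.1695]
orientation: [-0.376, -3.117, 0.0]
wrist_force: [1.0, -0.4, -1.5]
gripper_width: 0.0117
```

Run:
```python
from p import *
from h import *
show()
print(plan([.484,.162,.17],2.20,10))
s=optics.camera("side")
print(proj(s,[.4716,-.3567,.165]), 250+33.1-.5, 185+28.9-.5)
```

```text
t8.05 p [0.5537 0.0007 0.1695] yaw 1.3305 z [-0.002  0.    -1.   ] F [ 1.  -0.4 -1.5] M [-0.04  0.01  0.  ] w0.0117 q7 1.25
[ 0.    -0.002 -0.83   0.184  0.701 -0.002]
(np.float64(283.3796303031076), np.float64(212.59916712707954)) 282.6 213.4
```

Emit:
{"api": "step_arm", "payload": {
  "commands": [
    [0,0,-0.83,0.18,0.7,0,5],
    [0,0,-0.83,0.18,0.7,0,5],
    [0,0,-0.83,0.18,0.7,0,5],
    [0,0,-0.83,0.18,0.7,0,5],
    [0,0,-0.83,0.18,0.7,0,5],
    [0,0,-0.83,0.18,0.7,0,5],
    [0,0,-0.83,0.18,0.7,0,5],
    [0,0,-0.83,0.18,0.7,0,5],
    [0,0,-0.83,0.18,0.7,0,5],
    [0,0,-0.83,0.18,0.7,0,5]
  ]
}}

```text
time_s: 8.93
ee_pos: [0.4851, 0.1619, 0.1697]
orientation: [0.971, -2.986, -0.001]
wrist_force: [-0.5, 0.5, -1.0]
gripper_width: 0.0111
```

Run:
```python
from p import *
from h import *
show()
s=optics.camera("side"); cv2.imwrite("pics/s5.png",crop(s,238,145,30,10,0))
```

```text
t8.93 p [0.4851 0.1619 0.1697] yaw 2.1995 z [-0.002 -0.    -1.   ] F [-0.5  0.5 -1. ] M [-0.04 -0.06 -0.01] w0.0111 q7 1.64
```

View pics/s5.png

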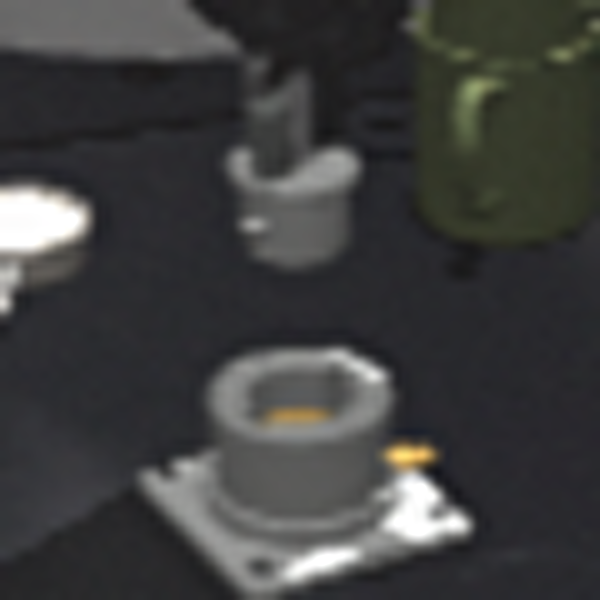

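The cap hangs centred over the ring, which is now in shade. I'll enlarge the rim with contrast stretched to see the slots.

Run:
```python
from h import *
s=optics.camera("side"); im=s["color"][146:168,222:254,::-1]
im=cv2.resize(im,None,fx=24,fy=24,interpolation=cv2.INTER_CUBIC); im=np.clip(im.astype(float)*2.2-20,0,255).astype(np.uint8)
cv2.imwrite("pics/s6.png",im)
```

```text
(no output)
```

View pics/s6.png

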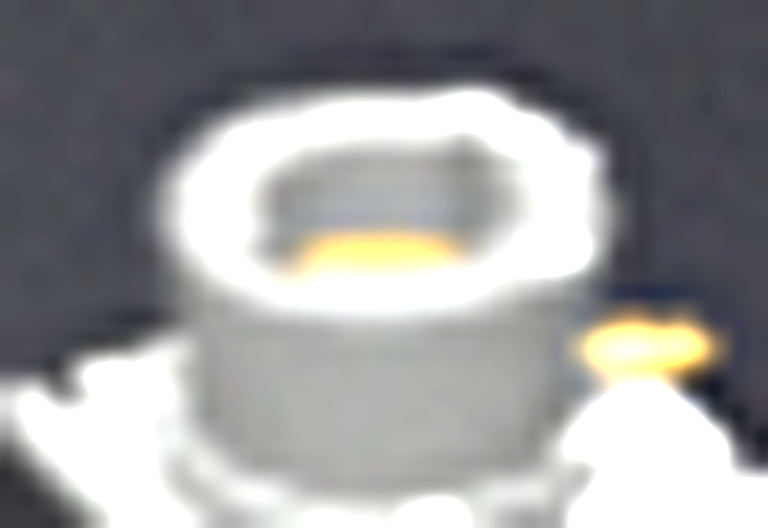

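Run:
```python
from h import *
s=optics.camera("side")
f=lambda X,Y: onz(s,222+(X+.5)/24-.5,146+(Y+.5)/24-.5,.058)
a,b,c=f(487,143),f(258,238),f(385,202)
print(a,b,c,(a+b)/2,[np.arctan2(*(p-q)[[1,0]]) for p,q in((a,b),(a,c),(c,b))], [np.linalg.norm(p-q) for p,q in((a,b),(a,c),(c,b))])
```

```text
[0.50510362 0.17417688 0.058     ] [0.46038713 0.15583296 0.058     ] [0.48352823 0.16075638 0.058     ] [0.48274538 0.16500492 0.058     ] [np.float64(0.38929175885959283), np.float64(0.5564591554870938), np.float64(0.2096311641141071)] [np.float64(0.04833284402893823), np.float64(0.0254088029962634), np.float64(0.02365904529788825)]
```

Emit:
{"api": "step_arm", "payload": {
  "commands": [
    [0,0,0,0,0,0.3,5],
    [0,0,0,0,0,0.3,5],
    [0,0,0,0,0,0.3,5],
    [0,0,0,0,0,0.3,5],
    [0,0,0,0,0,0.3,5],
    [0,0,0,0,0,0.3,5],
    [0,0,0,0,0,0.3,5],
    [0,0,0,0,0,0.2,5],
    [0,0,0,0,0,0.15,5],
    [0,0,0,0,0,0.1,5]
  ]
}}

```text
time_s: 9.92
ee_pos: [0.486, 0.1613, 0.1065]
orientation: [0.965, -2.989, -0.0]
wrist_force: [-0.7, -0.1, -0.9]
gripper_width: 0.012
```

```bash
python3 -c "
from p import *
show()"
```

```text
t9.92 p [0.486  0.1613 0.1065] yaw 2.1954 z [-0. -0. -1.] F [-0.7 -0.1 -0.9] M [-0.02  0.04  0.02] w0.0120 q7 1.60
```

Emit:
{"api": "step_arm", "payload": {
  "commands": [
    [0,0,0,0.04,0.05,0,5],
    [0,0,0,0,0,0.06,5],
    [0,0,0,0,0,0.06,5],
    [0,0,0,0,0,0.06,5],
    [0,0,0,0,0,0.06,5],
    [0,0,0,0,0,0.06,5],
    [0,0,0,0,0,0.06,5],
    [0,0,0,0,0,0.06,5],
    [0,0,0,0,0,0.04,5],
    [0,0,0,0,0,0,5]
  ]
}}

```text
time_s: 10.75
ee_pos: [0.4858, 0.1632, 0.0963]
orientation: [-0.965, 2.986, 0.002]
wrist_force: [0.1, 3.8, 6.1]
gripper_width: 0.0114
```

```bash
python3 -c "
from p import *
show()"
```

```text
t10.75 p [0.4858 0.1632 0.0963] yaw 2.1960 z [ 0.003  0.002 -1.   ] F [0.1 3.8 6.1] M [ 0.8  -0.15  0.02] w0.0114 q7 1.60
```

Emit:
{"api": "step_arm", "payload": {
  "commands": [
    [0,0,0,0,0,-0.04,5],
    [0,0,0,-0.02,0.03,0,5],
    [0,0,0,-0.02,0.03,0,5],
    [0,0,0,0,0,0,5],
    [0,0,0,0,0,0.04,5],
    [0,0,0,0,0,0.04,5],
    [0,0,0,0,0,0.04,5],
    [0,0,0,0,0,0.04,5],
    [0,0,0,0,0,0,5],
    [0,0,0,0,0,0,5]
  ]
}}

```text
time_s: 11.58
ee_pos: [0.4852, 0.1641, 0.0925]
orientation: [-0.965, 2.988, 0.001]
wrist_force: [3.2, 3.6, 0.2]
gripper_width: 0.0119
```

```bash
python3 -c "
from p import *
show()"
```

```text
t11.58 p [0.4852 0.1641 0.0925] yaw 2.1956 z [ 0.001  0.001 -1.   ] F [3.2 3.6 0.2] M [ 0.92 -1.07 -0.03] w0.0119 q7 1.59
```

Emit:
{"api": "step_arm", "payload": {
  "commands": [
    [0,0,0,-0.03,0.01,0,5],
    [0,0,0,-0.03,0.01,0,5],
    [0,0,0,0,0,0.03,5],
    [0,0,0,0,0,0.03,5],
    [0,0,0,0,0,0.03,5],
    [0,0,0,0,0,0.03,5],
    [0,0,0,0,0,0.03,5],
    [0,0,0,0,0,0.03,5],
    [0,0,0,0,0,0.02,5],
    [0,0,0,0,0,0,5]
  ]
}}

```text
time_s: 12.42
ee_pos: [0.4853, 0.1646, 0.0874]
orientation: [0.965, -2.989, 0.0]
wrist_force: [2.4, 0.2, -0.0]
gripper_width: 0.0121
```

```bash
python3 -c "
from p import *
show()"
```

```text
t12.42 p [0.4853 0.1646 0.0874] yaw 2.1953 z [-0. -0. -1.] F [ 2.4  0.2 -0. ] M [ 0.17 -0.7  -0.02] w0.0121 q7 1.59
```

Emit:
{"api": "step_arm", "payload": {
  "commands": [
    [0,0,0,0,0,0.02,5],
    [0,0,0,0,0,0.02,5],
    [0,0,0,0,0,0.02,5],
    [0,0,0,0,0,0.02,5],
    [0,0,0,0,0,0,5],
    [0,0,0,0,0,0,5],
    [0,0,0,0,0,0,5],
    [0,0,0,0,0,0,5],
    [0,0,0,0,0,0,5],
    [0,0,0,0,0,0,5]
  ]
}}

```text
time_s: 13.25
ee_pos: [0.4854, 0.1647, 0.0855]
orientation: [0.965, -2.989, 0.0]
wrist_force: [2.8, 0.4, -1.0]
gripper_width: 0.0117
```

```bash
python3 -c "
from p import *
show()"
```

```text
t13.25 p [0.4854 0.1647 0.0855] yaw 2.1953 z [-0. -0. -1.] F [ 2.8  0.4 -1. ] M [ 0.07 -0.6   0.02] w0.0117 q7 1.59
```

Emit:
{"api": "step_arm", "payload": {
  "commands": [
    [0,0,0,0,0,0.02,5],
    [0,0,0,0,0,0.02,5],
    [0,0,0,0,0,0.02,5],
    [0,0,0,0,0,0.02,5],
    [0,0,0,0,0,0.02,5],
    [0,0,0,0,0,0,5],
    [0,0,0,0,0,0,5],
    [0,0,0,0,0,0,5],
    [0,0,0,0,0,0,5],
    [0,0,0,0,0,0,5]
  ]
}}

```text
time_s: 14.08
ee_pos: [0.4854, 0.1647, 0.0831]
orientation: [0.965, -2.99, 0.0]
wrist_force: [1.0, -0.2, 4.5]
gripper_width: 0.0115
```

```bash
python3 -c "
from p import *
show()"
```

```text
t14.08 p [0.4854 0.1647 0.0831] yaw 2.1953 z [ 0. -0. -1.] F [ 1.  -0.2  4.5] M [-0.14 -0.35 -0.03] w0.0115 q7 1.58
```

Down at 39.7 mm with about 5.8 N, which matches the follower spring rather than the stiff rim. The lugs look to be in the slots, so I'll keep pushing gently.

Emit:
{"api": "step_arm", "payload": {
  "commands": [
    [0,0,0,0,0,0.03,5],
    [0,0,0,0,0,0.03,5],
    [0,0,0,0,0,0.03,5],
    [0,0,0,0,0,0.03,5],
    [0,0,0,0,0,0.03,5],
    [0,0,0,0,0,0.03,5],
    [0,0,0,0,0,0,5],
    [0,0,0,0,0,0,5],
    [0,0,0,0,0,0,5],
    [0,0,0,0,0,0,5]
  ]
}}

```text
time_s: 14.92
ee_pos: [0.4854, 0.1647, 0.0785]
orientation: [0.965, -2.99, 0.0]
wrist_force: [1.2, -0.4, 5.6]
gripper_width: 0.0117
```

```bash
python3 -c "
from p import *
show()"
```

```text
t14.92 p [0.4854 0.1647 0.0785] yaw 2.1953 z [-0. -0. -1.] F [ 1.2 -0.4  5.6] M [-0.17 -0.27  0.01] w0.0117 q7 1.58
```

The spring rate matches (35.1 mm, 6.9 N). Going on to about 29 mm.

Emit:
{"api": "step_arm", "payload": {
  "commands": [
    [0,0,0,0,0,0.04,5],
    [0,0,0,0,0,0.04,5],
    [0,0,0,0,0,0.04,5],
    [0,0,0,0,0,0.04,5],
    [0,0,0,0,0,0.04,5],
    [0,0,0,0,0,0.04,5],
    [0,0,0,0,0,0.02,5],
    [0,0,0,0,0,0,5],
    [0,0,0,0,0,0,5],
    [0,0,0,0,0,0,5]
  ]
}}

```text
time_s: 15.75
ee_pos: [0.4854, 0.1648, 0.0722]
orientation: [-0.965, 2.99, -0.0]
wrist_force: [1.5, -0.2, 8.0]
gripper_width: 0.0116
```

```bash
python3 -c "
from p import *
show()"
```

```text
t15.75 p [0.4854 0.1648 0.0722] yaw 2.1953 z [ 0. -0. -1.] F [ 1.5 -0.2  8. ] M [-0.25 -0.1   0.04] w0.0116 q7 1.58
```

At 28.8 mm and 9.3 N, below the ledge and not at the stop. Starting the clockwise twist.

Emit:
{"api": "step_arm", "payload": {
  "commands": [
    [0,0,0.2,0,0,0,5],
    [0,0,0.3,0,0,0,5],
    [0,0,0.3,0,0,0,5],
    [0,0,0.3,0,0,0,5],
    [0,0,0.3,0,0,0,5],
    [0,0,0.3,0,0,0,5],
    [0,0,0.3,0,0,0,5],
    [0,0,0,0,0,0,5],
    [0,0,0,0,0,0,5],
    [0,0,0,0,0,0,5]
  ]
}}

```text
time_s: 16.58
ee_pos: [0.4854, 0.165, 0.0723]
orientation: [-0.647, 3.074, 0.0]
wrist_force: [0.1, -0.5, 7.9]
gripper_width: 0.0114
```

```bash
python3 -c "
from p import *
show()"
```

```text
t16.58 p [0.4854 0.165  0.0723] yaw 1.9860 z [ 0.  0. -1.] F [ 0.1 -0.5  7.9] M [-0.08 -0.1  -0.09] w0.0114 q7 1.43
```

It turns freely, with almost no torque.

Emit:
{"api": "step_arm", "payload": {
  "commands": [
    [0,0,0.4,0,0,0,5],
    [0,0,0.4,0,0,0,5],
    [0,0,0.4,0,0,0,5],
    [0,0,0.4,0,0,0,5],
    [0,0,0.4,0,0,0,5],
    [0,0,0.4,0,0,0,5],
    [0,0,0.4,0,0,0,5],
    [0,0,0.2,0,0,0,5],
    [0,0,0,0,0,0,5],
    [0,0,0,0,0,0,5]
  ]
}}

```text
time_s: 17.42
ee_pos: [0.4855, 0.1651, 0.0723]
orientation: [-0.158, 3.137, 0.001]
wrist_force: [0.2, 0.7, 8.0]
gripper_width: 0.0116
```

```bash
python3 -c "
from p import *
show()"
```

```text
t17.42 p [0.4855 0.1651 0.0723] yaw 1.6717 z [ 0.  0. -1.] F [0.2 0.7 8. ] M [-0.04 -0.1  -0.05] w0.0116 q7 1.20
```

Emit:
{"api": "step_arm", "payload": {
  "commands": [
    [0,0,0.35,0,0,0,5],
    [0,0,0.35,0,0,0,5],
    [0,0,0.35,0,0,0,5],
    [0,0,0.35,0,0,0,5],
    [0,0,0.35,0,0,0,5],
    [0,0,0.35,0,0,0,5],
    [0,0,0.35,0,0,0,5],
    [0,0,0.35,0,0,0,5],
    [0,0,0,0,0,0,5],
    [0,0,0,0,0,0,5]
  ]
}}

```text
time_s: 18.25
ee_pos: [0.4855, 0.1651, 0.0723]
orientation: [0.302, 3.127, 0.001]
wrist_force: [-0.7, 0.2, 8.9]
gripper_width: 0.012
```

```bash
python3 -c "
from p import *
show()"
```

```text
t18.25 p [0.4855 0.1651 0.0723] yaw 1.3783 z [ 0.  0. -1.] F [-0.7  0.2  8.9] M [ 0.01 -0.04 -0.06] w0.0120 q7 1.00
```

Turned 0.817 rad with no resistance from the wall. Letting it up slowly by about 5 mm.

Emit:
{"api": "step_arm", "payload": {
  "commands": [
    [0,0,0,0,0,-0.03,5],
    [0,0,0,0,0,-0.03,5],
    [0,0,0,0,0,-0.03,5],
    [0,0,0,0,0,-0.03,5],
    [0,0,0,0,0,-0.03,5],
    [0,0,0,0,0,-0.03,5],
    [0,0,0,0,0,-0.02,5],
    [0,0,0,0,0,0,5],
    [0,0,0,0,0,0,5],
    [0,0,0,0,0,0,5]
  ]
}}

```text
time_s: 19.08
ee_pos: [0.4854, 0.165, 0.0769]
orientation: [-0.301, -3.127, -0.0]
wrist_force: [1.2, 1.5, 1.6]
gripper_width: 0.0122
```

```bash
python3 -c "
from p import *
show()"
```

```text
t19.08 p [0.4854 0.165  0.0769] yaw 1.3787 z [-0.  0. -1.] F [1.2 1.5 1.6] M [ 0.34 -0.38 -0.08] w0.0122 q7 1.00
```

At 33.5 mm the upward force falls to about 2.9 N, against roughly 7.6 N from the spring alone, so the lugs are bearing on the pocket roof. Releasing, then rising.

Emit:
{"api": "step_arm", "payload": {
  "commands": [
    [0,0,0,0,0,0,11],
    [0,0,0,0,0,0,13],
    [0,0,0,0,0,0,16],
    [0,0,0,0,0,0,20],
    [0,0,0,0,0,0,28],
    [0,0,0,0,0,0,36],
    [0,0,0,0,0,0,44],
    [0,0,0,0,0,0,46],
    [0,0,0,0,0,0,46],
    [0,0,0,0,0,0,46]
  ]
}}

```text
time_s: 19.92
ee_pos: [0.4854, 0.1647, 0.0771]
orientation: [-0.302, -3.127, 0.0]
wrist_force: [-0.6, 0.1, 0.8]
gripper_width: 0.0458
```

Emit:
{"api": "step_arm", "payload": {
  "commands": [
    [0,0,0,0,0,-0.2,46],
    [0,0,0,0,0,-0.4,46],
    [0,0,0,0,0,-0.6,46],
    [0,0,0,0,0,-0.6,46],
    [0,0,0,0,0,-0.6,46],
    [0,0,0,0,0,-0.6,46],
    [0,0,0,0,0,-0.6,46],
    [0,0,0,0,0,-0.6,46],
    [0,0,0,0,0,-0.6,46],
    [0,0,0,0,0,-0.2,46]
  ]
}}

```text
time_s: 20.75
ee_pos: [0.4863, 0.165, 0.205]
orientation: [0.302, 3.124, 0.003]
wrist_force: [-0.4, -0.6, 0.1]
gripper_width: 0.0461
```

Run:
```python
from p import *
from h import *
show()
s=optics.camera("side"); cv2.imwrite("pics/s7.png",crop(s,238,155,25,16,0)[:600])
# expected pixels
for z in (.058,.0705,.1015): print(z,[ (round((a+.5-b)*16)) for a,b in zip(proj(s,[.4854,.165,z]),(213,130))])
```

```text
t20.75 p [0.4863 0.165  0.205 ] yaw 1.3783 z [ 0.003  0.001 -1.   ] F [-0.4 -0.6  0.1] M [ 0.04 -0.04 -0.02] w0.0461 q7 0.99
0.058 [404, 381]
0.0705 [403, 338]
0.1015 [400, 229]
```

View pics/s7.png

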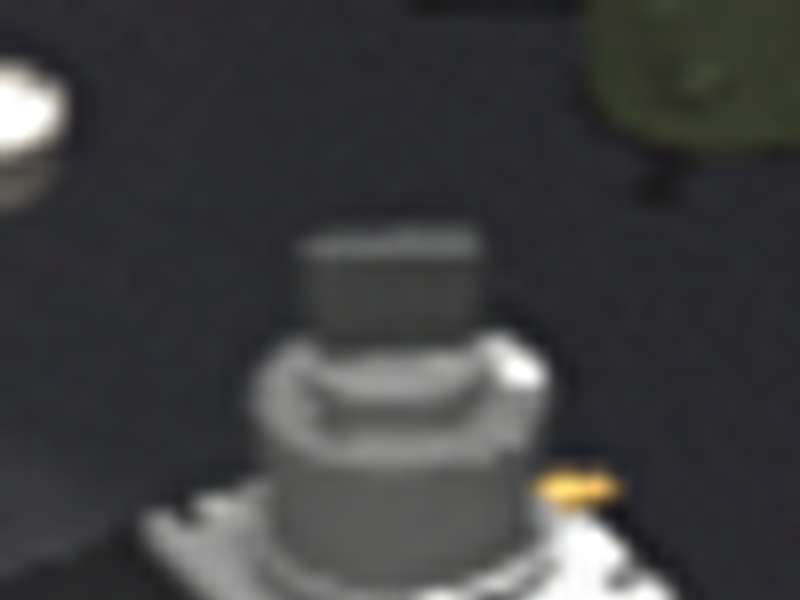

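The cap sits upright in the ring with its bar top at (390,243). That is about 155 crop px above the rim centre, against 152 predicted for the locked height (about 180 if it had sprung out). The gripper is clear.

```bash
python3 -c "
from p import *
from cell import job
show(); print(job.job_done()); show()"
```

```text
t20.80 p [0.4864 0.165  0.2047] yaw 1.3784 z [ 0.004  0.002 -1.   ] F [0.7 0.3 1.2] M [ 0.01 -0.04 -0.03] w0.0457 q7 0.99
the job is handed in; nothing more can be done
None
the job is handed in; nothing more can be done
```

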